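# Load the polished mineral mounts into the scanning holders

### The arm

A 6-joint arm with a two-finger parallel gripper is mounted at the origin on the work surface. World frame = base frame: x ahead of the robot, y to its left, z up, the work surface at z = 0. Lengths are in m, angles in degrees, forces in N, time in s.
With the tool pointing down it reaches from about 0.3 to 0.75 m from the base axis. Payload 8.5 kg.
Tool frame: the origin (TCP) lies midway between the tips of the shut fingers; the grasp point (between the pads) lies 19 mm behind it; z points along the fingers, y is the line along which they close (so a half turn about z gives the same grasp; the last joint's range is limited). The gripper opens to 85 mm and grips with 20 to 120 N. Pads are 22 mm wide; open, the fingers measure 114 mm over their backs; the gripper's body (76 mm by 85 mm) begins 54 mm behind the grasp point. The pads swing forward as they close: fully open they stand 13 mm farther back than shut.
Start: joints at [64.269, 21.807, 74.336, -0, 83.858, -12.336], TCP at [0.127, 0.535, 0.231] pointing down, gripper open.
Joint ranges: [-178.18, 178.18], [-50.72, 133.34], [12.68, 142.11], [-81.47, 261.47], [9.98, 163.14], [-165.26, 165.26]. Speed limits (degrees/s): [136.94, 136.94, 180, 180, 180, 180].

### API

Orientations are given as a 3x3 rotation matrix whose columns are the frame's x, y, z axes.
In Python, from rig import env, get_image, close_job gives the robot as it stands.
- The arm moves only by the tool step_arm, never from a script. Its argument "targets" is a list of rows, each a list of 2 entries, a list of its own where there are three numbers: the shift along the tool's x, y, z as a fraction of full scale, then the turn, a rotation vector about the tool's x, y, z as a fraction of full scale. In form: [[[x, y, z], [wx, wy, wz]], ...]. A call has 1 to 10 rows; each row is the pose to reach, as a shift and turn from the pose commanded when the call began, along the tool's axes at that moment; what a row does not reach only later rows make up. Full scale, the value 1, is 0.3 m for a shift and 45 degrees for a turn. A row lasts 1/12 s, in which the tool goes at most 41.7 mm and 7.16 degrees, less where a joint would pass 70% of its speed; a pose out of reach is approached as far as the arm can. A call with a number of a shift or a turn outside -1 to 1 is refused whole. A call with a gripper value outside its range is refused whole. "jaw" is the finger opening in mm, from 0 to 85.4, set as the call begins (left out, the last holds). The fingers move at their own pace and stop on an object; "grip_force" is the grip in N (left out, the last holds). Time passes only in rows, so rows that repeat a pose let the fingers close. It gives the time, the measured TCP pose, the force, the opening and the grip force at its end, in the units of the state.
- env.observe(): the state, without advancing time (a new reading comes with each control period).
- get_image(name): name is "side" or "top" or "wrist"; returns a dict with "img" (480x640x3 uint8, red, green, blue), "z_map" (480x640 float32, m along the optical axis (not along the pixel's ray), 0 where there is no reading), "intrinsics" (3x3 intrinsics, pixels), "D" ([k1, k2, p1, p2, k3] as OpenCV has them; the pictures are not rectified), "rvec" (rotation vector, rad) and "tvec" (3), from world to camera coordinates, as OpenCV has them. Camera axes: x right, y down, z forward; pixel columns grow to the right and rows downward; lengths in m; the calibration is good to about 2 mm. A picture is of the moment at which its call begins.
- close_job(): hands the job in; it is judged then, once.
The state is a dict: "time_s": time; "q": joint angles; "qvel": joint speeds; "joint_efforts": joint torques, N m; "position": TCP position; "tool_rot": TCP orientation; "ft_force": force on the tool from outside, world axes, zero at the start; "wrist_torque": the same for the moment, N m; "grip_width": finger opening in m; "gripper_force": force on a finger pad.
Only numpy, scipy, OpenCV 4.12 (cv2) and the standard library are available. Lean on these libraries where they do the work, as an engineer would, in place of code of your own. Each camera call takes 0.05 s, during which the arm holds its last target. There are 200 camera calls.

### The job

Load the four dark resin mounts from the teal mat into the holders on the black board for scanning, each lying flat, polished face up, in the holder of its own shape and size: the three round mounts first, from the largest to the smallest, into the largest to the smallest round holder, and the square mount last, into the square holder. Let go of each before taking the next, do not tip any over, and do not shift the white dish and the white jar that stand among them.

Things in the scene. Friction and masses are not known exactly. Their poses are not given: they have to be found in the camera images.
- mount_large: The large round polished mount: an upright cylinder of dark grey resin, 50 mm in diameter and 30 mm tall, with bits of stone showing in its polished top face. It stands at the start on the teal mat (3 mm thick). Origin: centre of its underside; z up.
- mount_medium: The medium round polished mount: an upright cylinder of dark grey resin, 36 mm in diameter and 30 mm tall, with bits of stone showing in its polished top face. It stands at the start on the teal mat (3 mm thick). Origin: centre of its underside; z up.
- mount_small: The small round polished mount: an upright cylinder of dark grey resin, 22 mm in diameter and 30 mm tall, with bits of stone showing in its polished top face. It stands at the start on the teal mat (3 mm thick). Origin: centre of its underside; z up.
- mount_square: The square polished mount: a block of the same dark grey resin, 32 x 32 mm and 30 mm tall, with bits of stone in its polished top face, standing on the teal mat. Origin: centre of its underside; z up, x and y square to its sides.
- holder_large: The large round holder: a shallow open aluminium cup fixed on the black board (12 mm thick). Inner diameter 66 mm, wall 4 mm thick, 10 mm high overall, with a 4 mm floor, so the recess is 6 mm deep. Origin: centre of its underside, on the board's top; z up.
- holder_medium: The medium round holder: a shallow open aluminium cup fixed on the black board (12 mm thick). Inner diameter 52 mm, wall 4 mm thick, 10 mm high overall, with a 4 mm floor, so the recess is 6 mm deep. Origin: centre of its underside, on the board's top; z up.
- holder_small: The small round holder: a shallow open aluminium cup fixed on the black board (12 mm thick). Inner diameter 38 mm, wall 4 mm thick, 10 mm high overall, with a 4 mm floor, so the recess is 6 mm deep. Origin: centre of its underside, on the board's top; z up.
- holder_square: The square holder: a shallow open square aluminium tray fixed on the black board. Inner 48 x 48 mm, wall 4 mm thick, 10 mm high overall, with a 4 mm floor, so the recess is 6 mm deep. Origin: centre of its underside, on the board's top; z up, x and y square to its sides.
- dish: A small open white sample dish, 52 mm across the rim and 20 mm high, loose on the mat among the mounts; a bystander. Origin: centre of its underside.
- jar: A small white lidded jar, 40 mm across and 42 mm high, loose on the mat among the mounts; a bystander. Origin: centre of its underside.
There are look-alikes about, which are no part of the job. What is shaped like the mount_medium but purple is not meant.

How it is judged (in metres and radians):
On the way, in this order (a step that is already met when the one before it is completed fails the run):
1. the large mount lies flat in the large round holder, released and at rest (horizontal distance between mount_large and holder_large below 0.012 m and z of mount_large in the frame of holder_large between 0.001 and 0.007 m and angle between mount_large's own z axis and vertical below 0.1 rad and contact force between the fingers and mount_large below 0.2 N and linear speed of mount_large below 0.02 m/s), for 0.2 s.
2. the medium mount lies flat in the medium round holder, released and at rest (horizontal distance between mount_medium and holder_medium below 0.012 m and z of mount_medium in the frame of holder_medium between 0.001 and 0.007 m and angle between mount_medium's own z axis and vertical below 0.1 rad and contact force between the fingers and mount_medium below 0.2 N and linear speed of mount_medium below 0.02 m/s), for 0.2 s.
3. the small mount lies flat in the small round holder, released and at rest (horizontal distance between mount_small and holder_small below 0.012 m and z of mount_small in the frame of holder_small between 0.001 and 0.007 m and angle between mount_small's own z axis and vertical below 0.1 rad and contact force between the fingers and mount_small below 0.2 N and linear speed of mount_small below 0.02 m/s), for 0.2 s.
4. the square mount lies flat in the square holder, released and at rest (horizontal distance between mount_square and holder_square below 0.012 m and z of mount_square in the frame of holder_square between 0.001 and 0.007 m and angle between mount_square's own z axis and vertical below 0.1 rad and contact force between the fingers and mount_square below 0.2 N and linear speed of mount_square below 0.02 m/s), for 0.2 s.
At the end, for the whole second after the job is handed in: Each mount lies flat on the floor of the holder of its shape and size (centres within 12 mm, underside within 3 mm of the floor, tilt under 0.1 rad), released and at rest; they were loaded in the order large, medium, small, square; the dish and the jar are within 15 mm of where they stood (all of step 1 and all of step 2 and all of step 3 and all of step 4 and distance of each of dish, jar from where it was at the start of the episode below 0.015 m); the robot touches nothing.
It fails at once if a mount is tipped over (tilted more than 1 rad) (angle between any of mount_large, mount_medium, mount_small, mount_square's own z axis and vertical above 1 rad).
It fails at once if the dish is shifted more than 15 mm (distance of dish from where it was at the start of the episode above 0.015 m).
It fails at once if the jar is shifted more than 15 mm (distance of jar from where it was at the start of the episode above 0.015 m).
It also fails if it takes over 96 s, if anything falls off the work surface, if the arm or the gripper's body presses on something with over 40 N, if the wrist force passes 120 N, or if a joint passes its speed limit or range.

## Working session

There is one attempt and no reset: what is moved stays moved. The work goes in short steps, Python scripts to look and compute and a tool call to move; the robot and the scene stay as the last step left them, time stands still between calls to the robot, and variables do not carry over. Pictures are saved under pics/ and viewed, at most 14 in all, crops included, and the job is handed in when it is done.

Besides the shell and the picture viewer there is one more tool, called after ">>>" as name([rows], argument=value, ...), one row to a line, values as JSON. step_arm: Moves the arm, as the interface text tells. Its arguments: {"type":"object","properties":{"targets":{"type":"array","items":{"type":"array"}},"jaw":{"type":"number"},"grip_force":{"type":"number"}},"required":["targets"]}

```bash
mkdir -p pics && ls
python3 - <<'E'
from rig import env,get_image
import cv2,numpy as np
s=env.observe();print({k:np.round(v,3) for k,v in s.items()})
for n in("top","side"):
    d=get_image(n);cv2.imwrite(f"pics/{n}0.png",d["img"][:,:,::-1]);np.savez(f"{n}0.npz",**d);print(n,d["intrinsics"],d["D"],d["rvec"],d["tvec"])
E
```

```text
pics
{'time_s': np.float64(0.0), 'q': array([ 6.4268e+01,  2.1841e+01,  7.4387e+01, -1.0000e-03,  8.3856e+01,
       -1.2338e+01]), 'qvel': array([ 0.063,  0.007, -0.042,  0.013,  0.008,  0.095]), 'joint_efforts': array([-0.0000e+00, -4.4846e+01, -2.3128e+01, -0.0000e+00,  5.0000e-03,
        0.0000e+00]), 'position': array([0.127, 0.535, 0.231]), 'tool_rot': array([[-0.973,  0.232, -0.001],
       [ 0.232,  0.973, -0.001],
       [ 0.   , -0.001, -1.   ]]), 'ft_force': array([ 0.058, -0.064,  0.573]), 'wrist_torque': array([0.029, 0.025, 0.023]), 'gripper_force': np.float64(0.0), 'grip_width': np.float64(0.085)}
top [[568.3435473    0.         326.01822001]
 [  0.         568.3435473  241.71369482]
 [  0.           0.           1.        ]] [-0.03736788  0.          0.          0.          0.        ] [ 2.22109282 -2.16537538  0.07770416] [0.08529878 0.58406935 1.372862  ]
side [[555.67385443   0.         326.14632254]
 [  0.         555.67385443 246.3807123 ]
 [  0.           0.           1.        ]] [-0.03824383  0.          0.          0.          0.        ] [ 0.49025283 -2.77486797  1.05517107] [0.55388167 0.09017734 1.21806162]
```

View pics/top0.png

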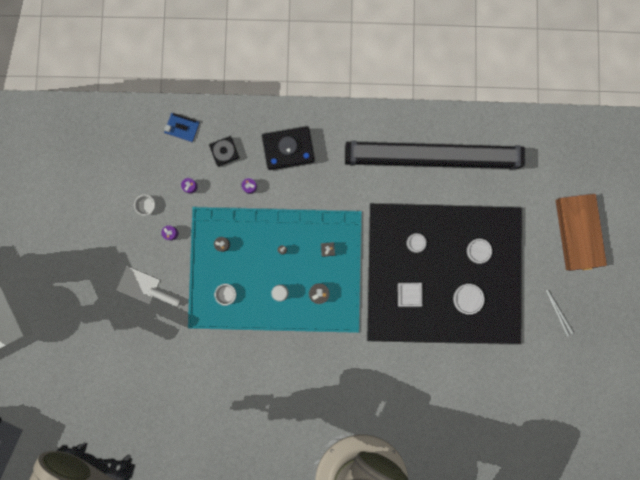

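View pics/side0.png

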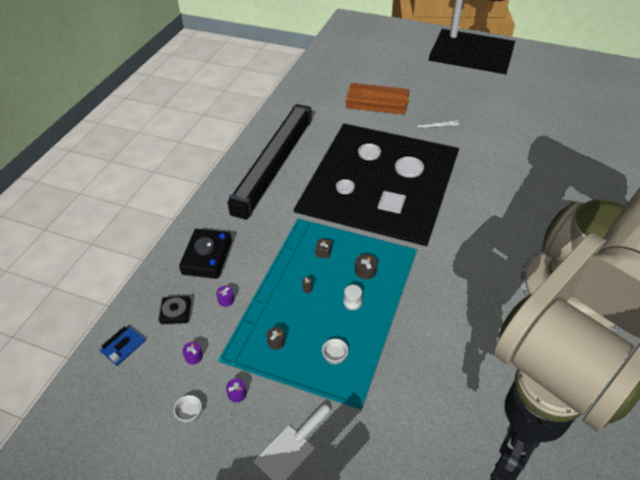

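The top view shows these on the teal mat:
- Medium mount at about (222,244), small at (282,250), square at (328,250) and large at (319,293).
- Dish at (226,294) and jar at (279,293).

The holders on the black board are small (416,243), medium (480,251), square (410,295) and large (468,299). The purple look-alikes at (189,186), (249,186) and (169,233) are off the mat, so they're not meant. The side view agrees.

```bash
cat > h.py <<'E'
import numpy as np,cv2
def cam(d):
    R=cv2.Rodrigues(np.array(d["rvec"],float))[0];t=np.array(d["tvec"],float).ravel();return R,t
def ray(d,uv,z):
    R,t=cam(d);p=cv2.undistortPoints(np.array(uv,float).reshape(-1,1,2),d["intrinsics"],d["D"]).reshape(-1,2)
    r=np.c_[p,np.ones(len(p))]@R;c=-R.T@t
    return c+r*((z-c[2])/r[:,2])[:,None]
def cloud(d):
    R,t=cam(d);h,w=d["z_map"].shape
    uv=np.stack(np.meshgrid(np.arange(w),np.arange(h)),-1).reshape(-1,1,2).astype(float)
    p=cv2.undistortPoints(uv,d["intrinsics"],d["D"]).reshape(-1,2)
    P=np.c_[p,np.ones(len(p))]*d["z_map"].reshape(-1,1)
    return ((P-t)@R).reshape(h,w,3)
E
cat > m.py <<'E'
from h import *
S={}
for n in("top","side"):
    d=dict(np.load(n+"0.npz"));P=cloud(d);R,t=cam(d);print(n,"cam",np.round(-R.T@t,3))
    hsv=cv2.cvtColor(d["img"],cv2.COLOR_RGB2HSV)
    teal=cv2.inRange(hsv,(85,150,60),(97,255,255));
    mat=cv2.convexHull(max(cv2.findContours(teal,0,1)[0],key=cv2.contourArea));M=cv2.fillPoly(np.zeros_like(teal),[mat],255)
    print("mat",np.round(ray(d,cv2.boxPoints(cv2.minAreaRect(mat)),.003)[:,:2],3).tolist(),"matz",np.median(P[teal>0][:,2]).round(4))
    for nm,mask in(("mat",((P[...,2]>.018)&(M>0)&(P[...,2]<.08))),("board",((hsv[...,2]>110)&(P[...,2]>.009)&(P[...,2]<.04)))):
        k,l,st,c=cv2.connectedComponentsWithStats(mask.astype(np.uint8))
        for i in range(1,k):
            if not 15<st[i,4]<2500: continue
            q=P[l==i]
            if not(.2<np.median(q[:,0])<.8): continue
            z=np.percentile(q[:,2],80);T=q[q[:,2]>z-.006]
            ct=max(cv2.findContours((l==i).astype(np.uint8),0,1)[0],key=cv2.contourArea)
            print(nm,c[i].round(0),"n",st[i,4],"z80 %.4f"%z,"topmean",T.mean(0).round(4)[:2],"raymean",ray(d,c[i],.022 if nm=="board" else .033)[0,:2].round(4),"ext",np.ptp(T,0)[:2].round(3),"rgb",d["img"][l==i].mean(0).round(0))
E
python3 m.py
```

```text
top cam [0.494 0.11  1.406]
mat [[0.364, 0.432], [0.659, 0.437], [0.66, 0.016], [0.365, 0.016]] matz 0.0018
mat [221. 244.] n 178 z80 0.0336 topmean [0.5702 0.3541] raymean [0.5699 0.3531] ext [0.032 0.035] rgb [97. 98. 92.]
mat [328. 249.] n 176 z80 0.0341 topmean [0.5643 0.0955] raymean [0.5639 0.0955] ext [0.032 0.032] rgb [ 98. 100.  95.]
mat [282. 249.] n 67 z80 0.0342 topmean [0.5598 0.206 ] raymean [0.5603 0.2059] ext [0.019 0.02 ] rgb [ 97. 105. 101.]
mat [319. 293.] n 337 z80 0.0344 topmean [0.4562 0.1135] raymean [0.4564 0.1138] ext [0.048 0.048] rgb [103. 104.  98.]
mat [225. 294.] n 93 z80 0.0235 topmean [0.4476 0.343 ] raymean [0.448  0.3411] ext [0.049 0.05 ] rgb [134. 145. 143.]
mat [279. 293.] n 184 z80 0.0461 topmean [0.4555 0.209 ] raymean [0.4552 0.2092] ext [0.036 0.034] rgb [178. 181. 176.]
board [273. 161.] n 17 z80 0.0387 topmean [0.7744 0.2339] raymean [0.7773 0.2357] ext [0.01 0.01] rgb [ 43.  76. 144.]
board [188. 184.] n 163 z80 0.0314 topmean [0.7127 0.4417] raymean [0.714  0.4436] ext [0.035 0.033] rgb [124.  92. 140.]
board [248. 185.] n 161 z80 0.0312 t
[... 4012 characters left out ...]
336 topmean [0.5681 0.3573] raymean [0.5716 0.3514] ext [0.018 0.021] rgb [150. 148. 139.]
board [335. 349.] n 269 z80 0.0221 topmean [0.4465 0.3394] raymean [0.4459 0.3414] ext [0.051 0.052] rgb [172. 178. 176.]
board [191. 351.] n 281 z80 0.0307 topmean [0.7103 0.4437] raymean [0.7115 0.444 ] ext [0.034 0.034] rgb [110.  64. 142.]
board [235. 389.] n 323 z80 0.0312 topmean [0.5924 0.4861] raymean [0.5936 0.4862] ext [0.035 0.035] rgb [110.  64. 141.]
board [188. 406.] n 238 z80 0.0199 topmean [0.6618 0.5467] raymean [0.6601 0.5476] ext [0.049 0.051] rgb [171. 174. 172.]
board [312. 422.] n 432 z80 0.0194 topmean [0.4343 0.4945] raymean [0.4334 0.4981] ext [0.041 0.076] rgb [177. 180. 177.]
```

>>> step_arm([
  [[-0.05,-0.04,0],[0,0,0.05]],
  [[-0.15,-0.12,0],[0,0,0.18]],
  [[-0.27,-0.21,0],[0,0,0.32]],
  [[-0.38,-0.3,0],[0,0,0.46]],
  [[-0.49,-0.39,0],[0,0,0.6]],
  [[-0.59,-0.47,0],[0,0,0.72]],
  [[-0.66,-0.52,0],[0,0,0.81]],
  [[-0.7,-0.55,0],[0,0,0.85]],
  [[-0.7,-0.55,0],[0,0,0.85]],
], jaw=85, grip_force=40)

```text
time_s: 0.85
position: [0.295, 0.324, 0.2312]
tool_rot: [[-0.616, 0.787, -0.0], [0.787, 0.616, -0.001], [-0.0, -0.0, -1.0]]
ft_force: [-0.8, 0.7, -1.2]
grip_width: 0.0851
gripper_force: 0.0
```

```bash
cat > go.py <<'E'
import sys,numpy as np
from rig import env
s=env.observe();R=np.array(s["tool_rot"]);p=np.array(s["position"])
print("t",round(s["time_s"],2),"p",p.round(4),"yaw_y",np.degrees(np.arctan2(R[1,1],R[0,1])).round(2),"q",np.round(s["q"],1),"gw",round(s["grip_width"],4),"gf",round(s["gripper_force"],1),"ft",np.round(s["ft_force"],1))
if len(sys.argv)>3:
    yaw=np.radians(float(sys.argv[4]) if len(sys.argv)>4 else 0.)
    T=np.array([[-np.sin(-yaw),np.cos(yaw),0],[np.cos(yaw),np.sin(yaw),0],[0,0,-1.]])
    T[:,0]=np.cross(T[:,1],T[:,2])
    from scipy.spatial.transform import Rotation as Ro
    print("shift",((R.T@(np.array(list(map(float,sys.argv[1:4])))-p))/.3).round(3),"turn",(Ro.from_matrix(R.T@T).as_rotvec(degrees=True)/45).round(3))
E
python3 go.py 0.454 0.115 0.23
```

```text
t 0.85 p [0.295  0.324  0.2312] yaw_y 38.06 q [32.1 10.5 90.7 -0.  78.8 -5.9] gw 0.0851 gf 0.0 ft [-0.8  0.7 -1.2]
shift [-0.875 -0.012  0.004] turn [-0.     0.001  0.846]
```

>>> step_arm([
  [[-0.06,0,0],[0,0,0.06]],
  [[-0.18,0,0],[0,0,0.18]],
  [[-0.31,-0.01,0],[0,0,0.32]],
  [[-0.44,-0.01,0],[0,0,0.46]],
  [[-0.57,-0.01,0],[0,0,0.6]],
  [[-0.7,-0.01,0],[0,0,0.72]],
  [[-0.81,-0.01,0],[0,0,0.81]],
  [[-0.875,-0.012,0.004],[0,0,0.846]],
  [[-0.875,-0.012,0.004],[0,0,0.846]],
  [[-0.875,-0.012,0.004],[0,0,0.846]],
])

```text
time_s: 1.68
position: [0.4535, 0.118, 0.2296]
tool_rot: [[-0.005, 1.0, -0.001], [1.0, 0.005, 0.0], [0.0, -0.001, -1.0]]
ft_force: [-0.5, 1.0, -0.3]
grip_width: 0.0853
gripper_force: 0.0
```

```bash
python3 go.py 0.454 0.115 0.13
python3 - <<'E'
from rig import get_image
import cv2,numpy as np
d=get_image("wrist");cv2.imwrite("pics/w1.png",d["img"][:,:,::-1]);np.savez("w1.npz",**d)
from h import *
R,t=cam(d);print(-R.T@t,R.T.round(2))
P=cloud(d);m=((P[...,2]>.026)&(P[...,2]<.037)).astype(np.uint8)
k,l,st,c=cv2.connectedComponentsWithStats(m)
for i in range(1,k):
    if st[i,4]>800:
        q=P[l==i];ct=max(cv2.findContours((l==i).astype(np.uint8),0,1)[0],key=cv2.contourArea)
        w=ray(d,ct.reshape(-1,2),.033)[:,:2].astype(np.float32)
        r=cv2.minAreaRect(w);print(c[i].round(),st[i],"circ",np.round(cv2.minEnclosingCircle(w),4) if 0 else cv2.minEnclosingCircle(w),"rect",r,"zmed",np.median(q[:,2]).round(4))
E
```

```text
t 1.68 p [0.4535 0.118  0.2296] yaw_y 0.3 q [ 0.1 13.7 86.7  0.  79.7 -0.2] gw 0.0853 gf 0.0 ft [-0.5  1.  -0.3]
shift [-0.01   0.002  0.332] turn [-0.002 -0.     0.007]
[0.45303018 0.19423867 0.37374885] [[ 1.    0.01 -0.  ]
 [ 0.01 -0.95 -0.3 ]
 [-0.    0.3  -0.95]]
[598.  30.] [ 578    9   41   42 1298] circ ((0.709744393825531, 0.2916354537010193), 0.01990385726094246) rect ((0.7096496820449829, 0.2920525074005127), (0.03921233490109444, 0.03504279628396034), 3.4345366954803467) zmed 0.0314
[631. 142.] [ 620   80   20  118 1828] circ ((0.7718907594680786, 0.19185851514339447), 0.06013113632798195) rect ((0.7666585445404053, 0.19043435156345367), (0.021413851529359818, 0.11990927159786224), 15.226527214050293) zmed 0.0339
[323. 212.] [ 299  189   48   47 1767] circ ((0.4537649154663086, 0.11450493335723877), 0.025482265278697014) rect ((0.453369140625, 0.11466601490974426), (0.04918850585818291, 0.04920819401741028), 0.33467528223991394) zmed 0.0345
[422. 230.] [406 214  33  33 971] circ ((0.5606693625450134, 0.09662112593650818), 0.02307017706334591) rect ((0.5597521662712097, 0.09643154591321945), (0.033822838217020035, 0.03435036167502403), 6.9259257316589355) zmed 0.0344
[594. 308.] [571 261  69 112 975] circ ((0.7921783924102783, -0.013872899115085602), 0.07798326760530472) rect ((0.7744918465614319, -0.009234435856342316), (0.15561670064926147, 0.04603767395019531), 75.52117919921875) zmed 0.0314
```

View pics/w1.png

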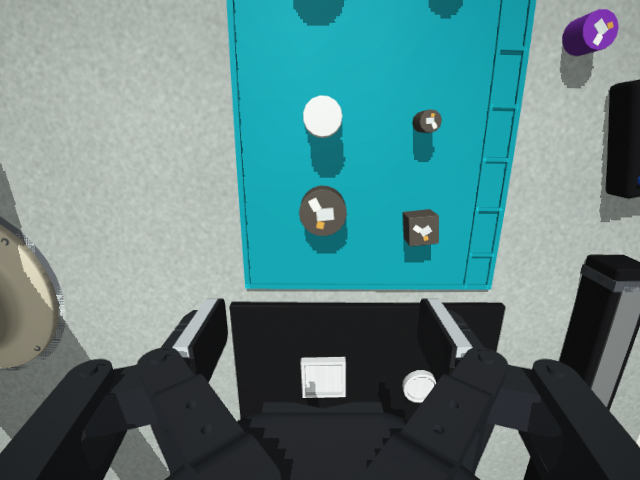

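The wrist view shows the large round dark mount at (323,212), with the jar at (323,116) beyond it. The square mount at (421,229) is turned a little and the small one is at (428,121). The measured large diameter is 51 mm and the top height 34 mm, which match, so I'm descending.

>>> step_arm([
  [[-0.011,0,0.06],[0,0,0.007]],
  [[-0.011,0,0.17],[0,0,0.007]],
  [[-0.011,0,0.28],[0,0,0.007]],
  [[-0.011,0,0.39],[0,0,0.007]],
  [[-0.011,0,0.5],[0,0,0.007]],
  [[-0.011,0,0.6],[0,0,0.007]],
  [[-0.011,0,0.67],[0,0,0.007]],
  [[-0.011,0,0.715],[0,0,0.007]],
  [[-0.011,0,0.732],[0,0,0.007]],
  [[-0.011,0,0.732],[0,0,0.007]],
])

```text
time_s: 2.57
position: [0.4526, 0.1156, 0.01]
tool_rot: [[-0.002, 1.0, -0.002], [1.0, 0.002, 0.0], [0.0, -0.002, -1.0]]
ft_force: [-0.8, -0.2, 0.5]
grip_width: 0.0851
gripper_force: 0.0
```

>>> step_arm([
  [[0,0,0],[0,0,0]],
  [[0,0,0],[0,0,0]],
  [[0,0,0],[0,0,0]],
  [[0,0,0],[0,0,0]],
  [[0,0,0],[0,0,0]],
  [[0,0,0],[0,0,0]],
], jaw=40, grip_force=50)

```text
time_s: 3.07
position: [0.4539, 0.1147, 0.0118]
tool_rot: [[0.0, 1.0, 0.002], [1.0, -0.0, 0.0], [0.0, 0.002, -1.0]]
ft_force: [-1.9, 0.7, 8.8]
grip_width: 0.0481
gripper_force: 50.3
```

```bash
python3 go.py 0.451 -0.251 0.12
```

```text
t 3.07 p [0.4539 0.1147 0.0118] yaw_y -0.02 q [ -0.4  31.1 103.9   0.   44.9  -0.4] gw 0.0481 gf 50.3 ft [-1.9  0.7  8.8]
shift [-1.219 -0.009 -0.361] turn [ 0.003 -0.    -0.   ]
```

>>> step_arm([
  [[0,0,-0.03],[0,0,0]],
  [[0,0,-0.08],[0,0,0]],
  [[0,0,-0.15],[0,0,0]],
  [[0,0,-0.22],[0,0,0]],
  [[-0.02,0,-0.29],[0,0,0]],
  [[-0.06,0,-0.33],[0,0,0]],
  [[-0.12,0,-0.35],[0,0,0]],
  [[-0.19,0,-0.36],[0,0,0]],
  [[-0.25,0,-0.36],[0,0,0]],
  [[-0.3,0,-0.36],[0,0,0]],
])

```text
time_s: 3.9
position: [0.4535, 0.0234, 0.1197]
tool_rot: [[0.001, 1.0, 0.002], [1.0, -0.001, -0.0], [-0.0, 0.002, -1.0]]
ft_force: [-1.0, -0.4, -0.8]
grip_width: 0.0485
gripper_force: 51.8
```

>>> step_arm([
  [[-0.05,0,0],[0,0,0]],
  [[-0.13,0,0],[0,0,0]],
  [[-0.23,0,0],[0,0,0]],
  [[-0.34,0,0],[0,0,0]],
  [[-0.45,0,0],[0,0,0]],
  [[-0.56,0,0],[0,0,0]],
  [[-0.67,-0.01,0],[0,0,0]],
  [[-0.77,-0.01,0],[0,0,0]],
  [[-0.85,-0.01,0],[0,0,0]],
  [[-0.9,-0.01,0],[0,0,0]],
])

```text
time_s: 4.73
position: [0.4501, -0.248, 0.1193]
tool_rot: [[0.002, 1.0, 0.001], [1.0, -0.002, -0.001], [-0.001, 0.001, -1.0]]
ft_force: [-0.3, 0.5, -1.6]
grip_width: 0.0486
gripper_force: 51.8
```

```bash
cat > w.py <<'E'
import sys
from rig import get_image
from h import *
d=get_image("wrist");cv2.imwrite(f"pics/{sys.argv[1]}.png",d["img"][:,:,::-1]);np.savez(sys.argv[1]+".npz",**d)
P=cloud(d);zl,zh,zp=map(float,sys.argv[2:5]);br=cv2.cvtColor(d["img"],cv2.COLOR_RGB2GRAY)
m=((P[...,2]>zl)&(P[...,2]<zh)).astype(np.uint8)
if len(sys.argv)>5: m&=(br>int(sys.argv[5])).astype(np.uint8)
k,l,st,c=cv2.connectedComponentsWithStats(m)
for i in range(1,k):
    if 250<st[i,4]<9000:
        q=P[l==i];ct=max(cv2.findContours((l==i).astype(np.uint8),0,1)[0],key=cv2.contourArea)
        w=ray(d,ct.reshape(-1,2),zp)[:,:2].astype(np.float32);o,r=cv2.minEnclosingCircle(w);b=cv2.minAreaRect(w)
        print(c[i].round(),st[i,4],"circ",np.round(o,4),round(r,4),"rect",np.round(b[0],4),np.round(b[1],4),round(b[2],1),"z",np.median(q[:,2]).round(4))
E
python3 go.py 0.451 -0.251 0.12; python3 w.py w2 0.014 0.03 0.022 100
```

```text
t 4.73 p [ 0.4501 -0.248   0.1193] yaw_y -0.14 q [-42.1  24.8  90.1  -0.   65.  -41.9] gw 0.0486 gf 51.8 ft [-0.3  0.5 -1.6]
shift [-0.01   0.003 -0.002] turn [ 0.001  0.002 -0.003]
[330.  38.] 6773 circ [ 0.4557 -0.1124] 0.0362 rect [ 0.4556 -0.1133] [0.0572 0.0462] 0.8 z 0.0178
[520.  56.] 3973 circ [ 0.5815 -0.1221] 0.0248 rect [ 0.5815 -0.1216] [0.049  0.0455] 9.3 z 0.018
[320. 228.] 4787 circ [ 0.4486 -0.2516] 0.0375 rect [ 0.4479 -0.2425] [0.0732 0.0561] 2.1 z 0.0177
[468. 270.] 4308 circ [ 0.565  -0.2764] 0.032 rect [ 0.5651 -0.276 ] [0.0588 0.0629] 52.5 z 0.0177
```

>>> step_arm([
  [[-0.012,-0.002,0.03],[0,0,0]],
  [[-0.012,-0.002,0.08],[0,0,0]],
  [[-0.012,-0.002,0.14],[0,0,0]],
  [[-0.012,-0.002,0.2],[0,0,0]],
  [[-0.012,-0.002,0.25],[0,0,0]],
  [[-0.012,-0.002,0.28],[0,0,0]],
  [[-0.012,-0.002,0.3],[0,0,0]],
  [[-0.012,-0.002,0.313],[0,0,0]],
  [[-0.012,-0.002,0.313],[0,0,0]],
  [[-0.012,-0.002,0.313],[0,0,0]],
])

```text
time_s: 5.62
position: [0.4501, -0.2489, 0.0252]
tool_rot: [[0.0, 1.0, 0.001], [1.0, -0.0, -0.001], [-0.001, 0.001, -1.0]]
ft_force: [1.3, -0.1, -0.3]
grip_width: 0.0483
gripper_force: 51.9
```

```bash
python3 go.py
python3 - <<'E'
from rig import get_image
import cv2
i=get_image("wrist")["img"][100:400,140:540,::-1];j=get_image("side")["img"][100:250,300:500,::-1]
cv2.imwrite("pics/p1.png",cv2.vconcat([cv2.resize(i,(400,300)),cv2.resize(j,(400,300),interpolation=2)]))
E
```

```text
t 5.62 p [ 0.4501 -0.2489  0.0252] yaw_y -0.0 q [-42.2  32.7  95.8   0.   51.4 -42.2] gw 0.0483 gf 51.9 ft [ 1.3 -0.1 -0.3]
```

View pics/p1.png

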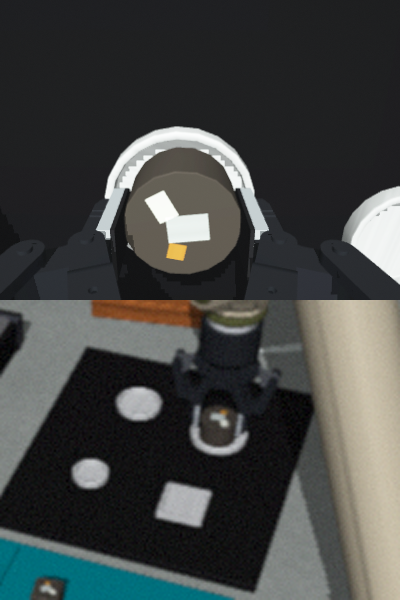

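The view shows the large mount inside the bright cup rim, with the finger tips at the rim line and no contact yet. I'm easing down a little more.

>>> step_arm([
  [[-0.006,-0.001,0.002],[0,0,0]],
  [[-0.008,-0.002,0.004],[0,0,0]],
  [[-0.008,-0.002,0.004],[0,0,0]],
  [[-0.008,-0.002,0.004],[0,0,0]],
])

```text
time_s: 6.05
position: [0.4498, -0.2503, 0.0248]
tool_rot: [[0.001, 1.0, 0.002], [1.0, -0.001, 0.001], [0.001, 0.002, -1.0]]
ft_force: [0.8, 10.6, 15.6]
grip_width: 0.0483
gripper_force: 53.7
```

>>> step_arm([
  [[0,0,-0.002],[0,0,0]],
  [[0,0,-0.003],[0,0,0]],
  [[0,0,-0.003],[0,0,0]],
  [[0,0,-0.003],[0,0,0]],
  [[0,0,-0.003],[0,0,0]],
], jaw=66)

```text
time_s: 6.47
position: [0.4491, -0.2517, 0.0242]
tool_rot: [[0.001, 1.0, -0.0], [1.0, -0.001, -0.0], [-0.0, -0.0, -1.0]]
ft_force: [-0.2, 0.6, 0.2]
grip_width: 0.0661
gripper_force: 0.0
```

>>> step_arm([
  [[0,0,-0.02],[0,0,0]],
  [[0,0,-0.06],[0,0,0]],
  [[0,0,-0.12],[0,0,0]],
  [[0,0,-0.2],[0,0,0]],
  [[0,0,-0.28],[0,0,0]],
  [[0,0,-0.35],[0,0,0]],
  [[0,0,-0.4],[0,0,0]],
  [[0,0,-0.42],[0,0,0]],
  [[0,0,-0.42],[0,0,0]],
  [[0,0,-0.42],[0,0,0]],
])

```text
time_s: 7.3
position: [0.4489, -0.2514, 0.1498]
tool_rot: [[0.001, 1.0, -0.0], [1.0, -0.001, 0.0], [0.0, -0.0, -1.0]]
ft_force: [-0.7, -0.2, -0.2]
grip_width: 0.0657
gripper_force: 0.0
```

```bash
python3 go.py 0.567 0.355 0.15; python3 w.py w3 0.036 0.056 0.046;python3 w.py w3 0.014 0.03 0.022 100
```

```text
t 7.3 p [ 0.4489 -0.2514  0.1498] yaw_y -0.03 q [-42.4  22.7  87.5  -0.   69.8 -42.4] gw 0.0657 gf 0.0 ft [-0.7 -0.2 -0.2]
shift [2.021 0.392 0.   ] turn [-0.001 -0.001 -0.001]
[324. 233.] 3198 circ [ 0.4497 -0.2503] 0.0259 rect [ 0.4496 -0.2505] [0.051  0.0491] 90.0 z 0.0475
[486. 462.] 570 circ [ 0.6144 -0.4999] 0.0354 rect [ 0.6183 -0.4958] [0.039  0.0704] 47.1 z 0.0364
[332.  39.] 6190 circ [ 0.4552 -0.1093] 0.0384 rect [ 0.4556 -0.1095] [0.057  0.0536] 1.7 z 0.0178
[501.  60.] 3347 circ [ 0.5815 -0.121 ] 0.0249 rect [ 0.5819 -0.1222] [0.0488 0.0459] 28.2 z 0.0182
[321. 219.] 2445 circ [ 0.4484 -0.2518] 0.0377 rect [ 0.4482 -0.2522] [0.0742 0.0741] 44.5 z 0.0206
[457. 254.] 3595 circ [ 0.5659 -0.276 ] 0.0319 rect [ 0.5655 -0.2762] [0.0591 0.0628] 55.1 z 0.0177
[471. 435.] 289 circ [ 0.6096 -0.4848] 0.0216 rect [ 0.6094 -0.4828] [0.0425 0.0122] 7.9 z 0.019
```

View pics/w3.png

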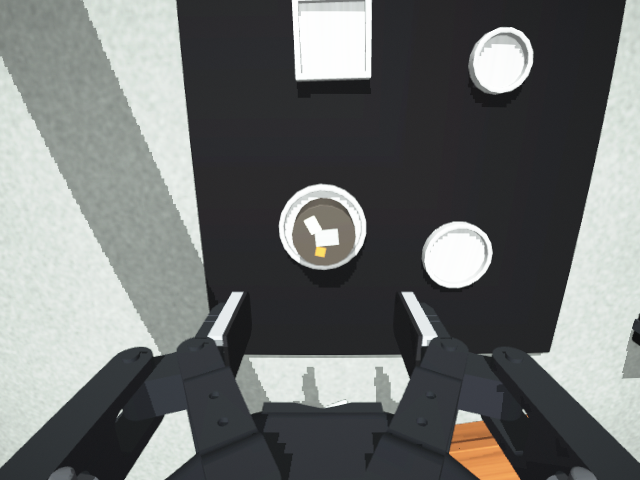

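The large mount sits centred in the large holder at (322,229), with its top at 46 mm. The medium holder is at (457,254), or (0.5655, -0.276). Next is the medium mount.

>>> step_arm([
  [[0.05,0.01,0],[0,0,0]],
  [[0.13,0.03,0],[0,0,0]],
  [[0.24,0.05,0],[0,0,0]],
  [[0.36,0.07,0],[0,0,0]],
  [[0.48,0.09,0],[0,0,0]],
  [[0.6,0.12,0],[0,0,0]],
  [[0.72,0.14,0],[0,0,0]],
  [[0.84,0.16,0],[0,0,0]],
  [[0.95,0.18,0],[0,0,0]],
  [[1.0,0.19,0],[0,0,0]],
], jaw=75)

```text
time_s: 8.23
position: [0.5059, 0.0519, 0.1493]
tool_rot: [[-0.002, 1.0, -0.002], [1.0, 0.002, 0.001], [0.001, -0.002, -1.0]]
ft_force: [0.1, 0.8, 0.8]
grip_width: 0.0754
gripper_force: 0.0
```

>>> step_arm([
  [[0.08,0.02,0],[0,0,0]],
  [[0.18,0.04,0],[0,0,0]],
  [[0.3,0.06,0],[0,0,0]],
  [[0.42,0.08,0],[0,0,0]],
  [[0.54,0.11,0],[0,0,0]],
  [[0.66,0.13,0],[0,0,0]],
  [[0.77,0.16,0],[0,0,0]],
  [[0.85,0.18,0],[0,0,0]],
  [[0.9,0.195,0],[0,0,0]],
  [[0.9,0.2,0],[0,0,0]],
])

```text
time_s: 9.07
position: [0.5661, 0.3211, 0.1484]
tool_rot: [[-0.002, 1.0, -0.002], [1.0, 0.002, -0.0], [-0.0, -0.002, -1.0]]
ft_force: [0.2, 0.3, -0.2]
grip_width: 0.0749
gripper_force: 0.0
```

```bash
python3 go.py 0.567 0.355 0.15; python3 w.py w4 0.026 0.04 0.033
python3 - <<'E'
import cv2
i=cv2.imread('pics/w4.png');cv2.imwrite('pics/w4c.png',cv2.resize(i[0:300,100:640],(760,422)))
E
```

```text
t 9.07 p [0.5661 0.3211 0.1484] yaw_y 0.14 q [19.1 35.6 64.2  0.  80.3 19. ] gw 0.0749 gf 0.0 ft [ 0.2  0.3 -0.2]
shift [ 0.113  0.003 -0.005] turn [-0.003  0.     0.003]
[361.  13.] 1357 circ [0.5916 0.4816] 0.0179 rect [0.5916 0.4748] [0.0354 0.0198] 0.5 z 0.0316
[520.  73.] 2101 circ [0.7077 0.4403] 0.0192 rect [0.7076 0.4405] [0.0379 0.0347] 20.4 z 0.0314
[325. 189.] 1648 circ [0.5677 0.3547] 0.0183 rect [0.568  0.3547] [0.0352 0.0353] 0.2 z 0.0345
[494. 262.] 1352 circ [0.7106 0.2946] 0.0192 rect [0.7107 0.2947] [0.0345 0.0379] 59.9 z 0.0312
[582. 333.] 6207 circ [0.806  0.1997] 0.0754 rect [0.8068 0.2014] [0.094  0.1253] 11.6 z 0.0359
[313. 349.] 479 circ [0.5585 0.2089] 0.0136 rect [0.5579 0.2086] [0.0212 0.026 ] 0.3 z 0.034
```

View pics/w4c.png

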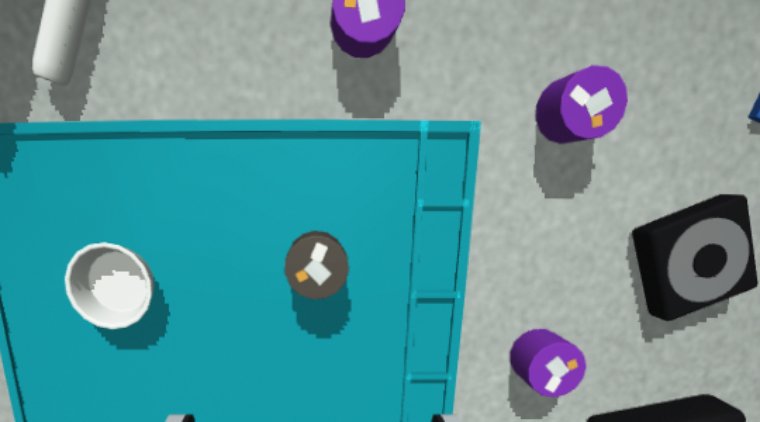

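The crop shows the dark medium mount at (317,265) on the mat, beside the dish at (109,285). The three purple ones are off the mat and are ignored. Its diameter measures 36 mm. I'll move above it, then go down.

>>> step_arm([
  [[0.03,0.005,0],[0,0,0.002]],
  [[0.08,0.006,0.02],[0,0,0.002]],
  [[0.115,0.006,0.06],[0,0,0.002]],
  [[0.116,0.006,0.12],[0,0,0.002]],
  [[0.116,0.006,0.2],[0,0,0.002]],
  [[0.116,0.006,0.28],[0,0,0.002]],
  [[0.116,0.006,0.34],[0,0,0.002]],
  [[0.116,0.006,0.36],[0,0,0.002]],
  [[0.116,0.006,0.36],[0,0,0.002]],
  [[0.116,0.006,0.36],[0,0,0.002]],
])

```text
time_s: 9.95
position: [0.5684, 0.3535, 0.0426]
tool_rot: [[0.002, 1.0, 0.0], [1.0, -0.002, 0.0], [0.0, 0.0, -1.0]]
ft_force: [0.1, 0.2, -0.0]
grip_width: 0.0751
gripper_force: 0.0
```

```bash
python3 go.py 0.568 0.3547 0.012
```

```text
t 9.95 p [0.5684 0.3535 0.0426] yaw_y -0.12 q [21.8 43.2 67.7  0.  69.1 21.9] gw 0.0751 gf 0.0 ft [ 0.1  0.2 -0. ]
shift [ 0.004 -0.002  0.102] turn [ 0.    -0.    -0.003]
```

>>> step_arm([
  [[0.004,-0.001,0.04],[0,0,0]],
  [[0.004,-0.001,0.08],[0,0,0]],
  [[0.004,-0.001,0.102],[0,0,0]],
  [[0.004,-0.001,0.102],[0,0,0]],
])

```text
time_s: 10.28
position: [0.567, 0.354, 0.0096]
tool_rot: [[0.002, 1.0, -0.003], [1.0, -0.002, -0.001], [-0.001, -0.003, -1.0]]
ft_force: [0.5, -0.6, -0.9]
grip_width: 0.0749
gripper_force: 0.0
```

>>> step_arm([
  [[0,0,0],[0,0,0]],
  [[0,0,0],[0,0,0]],
  [[0,0,0],[0,0,0]],
  [[0,0,0],[0,0,0]],
  [[0,0,0],[0,0,0]],
  [[0,0,0],[0,0,0]],
  [[0,0,0],[0,0,0]],
], jaw=28)

```text
time_s: 10.87
position: [0.5684, 0.3546, 0.0126]
tool_rot: [[0.002, 1.0, 0.001], [1.0, -0.002, 0.001], [0.001, 0.001, -1.0]]
ft_force: [-0.4, 0.9, 5.7]
grip_width: 0.0343
gripper_force: 50.0
```

>>> step_arm([
  [[0,0,-0.03],[0,0,0]],
  [[0,0,-0.08],[0,0,0]],
  [[0,0,-0.15],[0,0,0]],
  [[0,0,-0.22],[0,0,0]],
  [[-0.02,0,-0.29],[0,0,0]],
  [[-0.06,0,-0.33],[0,0,0]],
  [[-0.12,0,-0.35],[0,0,0]],
  [[-0.19,0,-0.36],[0,0,0]],
  [[-0.26,0,-0.36],[0,0,0]],
  [[-0.3,0,-0.36],[0,0,0]],
])

```text
time_s: 11.7
position: [0.5676, 0.262, 0.1198]
tool_rot: [[0.003, 1.0, -0.001], [1.0, -0.003, -0.001], [-0.001, -0.001, -1.0]]
ft_force: [0.5, -0.4, -0.8]
grip_width: 0.0345
gripper_force: 49.8
```

```bash
python3 go.py 0.5665 -0.276 0.12
```

```text
t 11.7 p [0.5676 0.262  0.1198] yaw_y -0.2 q [14.  34.6 71.3 -0.  74.2 14.2] gw 0.0345 gf 49.8 ft [ 0.5 -0.4 -0.8]
shift [-1.793  0.003  0.   ] turn [-0.001  0.001 -0.004]
```

>>> step_arm([
  [[-0.05,0,0],[0,0,0]],
  [[-0.13,0,0],[0,0,0]],
  [[-0.24,0,0],[0,0,0]],
  [[-0.36,0,0],[0,0,0]],
  [[-0.48,0,0],[0,0,0]],
  [[-0.6,0,0],[0,0,0]],
  [[-0.72,0,0],[0,0,0]],
  [[-0.84,0,0],[0,0,0]],
  [[-0.95,0,0],[0,0,0]],
  [[-1.0,0,0],[0,0,0]],
])

```text
time_s: 12.53
position: [0.5669, -0.0395, 0.1195]
tool_rot: [[0.005, 1.0, -0.0], [1.0, -0.005, -0.001], [-0.001, -0.0, -1.0]]
ft_force: [-0.5, -0.3, 0.3]
grip_width: 0.0344
gripper_force: 49.8
```

>>> step_arm([
  [[-0.07,0,0],[0,0,0]],
  [[-0.17,0,0],[0,0,0]],
  [[-0.28,0,0],[0,0,0]],
  [[-0.4,0,0],[0,0,0]],
  [[-0.52,0,0],[0,0,0]],
  [[-0.63,0,0],[0,0,0]],
  [[-0.72,0,0],[0,0,0]],
  [[-0.77,0,0],[0,0,0]],
  [[-0.79,0,0],[0,0,0]],
  [[-0.79,0,0],[0,0,0]],
])

```text
time_s: 13.37
position: [0.5664, -0.2731, 0.1193]
tool_rot: [[0.003, 1.0, -0.0], [1.0, -0.003, 0.001], [0.001, -0.0, -1.0]]
ft_force: [-0.1, -0.1, -0.3]
grip_width: 0.0346
gripper_force: 49.8
```

```bash
python3 w.py w5 0.014 0.03 0.022 100; python3 go.py 0.566 -0.276 0.0265
```

```text
[152.  20.] 3684 circ [ 0.4568 -0.1238] 0.032 rect [ 0.4567 -0.1258] [0.0248 0.0609] 88.0 z 0.0182
[347.  22.] 3094 circ [ 0.5827 -0.1228] 0.0233 rect [ 0.583  -0.1307] [0.0458 0.0303] 0.1 z 0.018
[180. 202.] 2759 circ [ 0.4495 -0.2515] 0.0383 rect [ 0.4533 -0.2504] [0.0684 0.0739] 21.6 z 0.0191
[323. 236.] 3953 circ [ 0.5668 -0.2762] 0.0307 rect [ 0.5667 -0.2722] [0.0523 0.0596] 89.8 z 0.0177
t 13.42 p [ 0.5665 -0.2718  0.1194] yaw_y -0.11 q [-36.4  34.9  70.7   0.   74.4 -36.3] gw 0.0344 gf 49.8 ft [-0.2 -0.7 -0.9]
shift [-0.014 -0.002  0.31 ] turn [-0.001 -0.001 -0.003]
```

>>> step_arm([
  [[-0.012,0,0.03],[0,0,0]],
  [[-0.013,0,0.08],[0,0,0]],
  [[-0.013,0,0.14],[0,0,0]],
  [[-0.013,0,0.2],[0,0,0]],
  [[-0.013,0,0.25],[0,0,0]],
  [[-0.013,0,0.28],[0,0,0]],
  [[-0.013,0,0.3],[0,0,0]],
  [[-0.013,0,0.308],[0,0,0]],
  [[-0.013,0,0.308],[0,0,0]],
  [[-0.013,0,0.308],[0,0,0]],
])

```text
time_s: 14.25
position: [0.567, -0.2765, 0.028]
tool_rot: [[0.002, 1.0, 0.001], [1.0, -0.002, -0.001], [-0.001, 0.001, -1.0]]
ft_force: [1.2, 0.9, -0.6]
grip_width: 0.0342
gripper_force: 49.8
```

>>> step_arm([
  [[0,0,0.002],[0,0,0]],
  [[0,0,0.004],[0,0,0]],
  [[0,0,0.004],[0,0,0]],
  [[0,0,0.004],[0,0,0]],
])

```text
time_s: 14.58
position: [0.5667, -0.2766, 0.0264]
tool_rot: [[0.002, 1.0, 0.0], [1.0, -0.002, -0.0], [-0.0, 0.0, -1.0]]
ft_force: [-0.2, -0.5, -0.6]
grip_width: 0.0344
gripper_force: 49.8
```

>>> step_arm([
  [[0,0,0.002],[0,0,0]],
  [[0,0,0.004],[0,0,0]],
  [[0,0,0.004],[0,0,0]],
  [[0,0,0.004],[0,0,0]],
])

```text
time_s: 14.92
position: [0.5667, -0.2766, 0.0255]
tool_rot: [[0.002, 1.0, 0.0], [1.0, -0.002, -0.0], [-0.0, 0.0, -1.0]]
ft_force: [-2.1, 1.5, 5.0]
grip_width: 0.0347
gripper_force: 50.3
```

Light contact at the expected height, so I'm releasing it and rising.

>>> step_arm([
  [[0,0,-0.001],[0,0,0]],
  [[0,0,-0.001],[0,0,0]],
  [[0,0,-0.001],[0,0,0]],
  [[0,0,-0.001],[0,0,0]],
  [[0,0,-0.001],[0,0,0]],
], jaw=55)

```text
time_s: 15.33
position: [0.5666, -0.2765, 0.0251]
tool_rot: [[0.002, 1.0, -0.0], [1.0, -0.002, 0.0], [0.0, -0.0, -1.0]]
ft_force: [-0.4, -0.2, 0.6]
grip_width: 0.0546
gripper_force: 0.0
```

>>> step_arm([
  [[0,0,-0.02],[0,0,0]],
  [[0,0,-0.06],[0,0,0]],
  [[0,0,-0.12],[0,0,0]],
  [[0,0,-0.2],[0,0,0]],
  [[0,0,-0.28],[0,0,0]],
  [[0,0,-0.35],[0,0,0]],
  [[0,0,-0.4],[0,0,0]],
  [[0,0,-0.42],[0,0,0]],
  [[0,0,-0.42],[0,0,0]],
  [[0,0,-0.42],[0,0,0]],
])

```text
time_s: 16.17
position: [0.5664, -0.2763, 0.1507]
tool_rot: [[0.002, 1.0, -0.001], [1.0, -0.002, 0.0], [0.0, -0.001, -1.0]]
ft_force: [0.2, 0.6, -0.3]
grip_width: 0.0547
gripper_force: 0.0
```

```bash
python3 w.py w6 0.036 0.056 0.046;python3 w.py w6 0.014 0.03 0.022 100; python3 go.py 0.559 0.207 0.15
```

```text
[171. 202.] 3531 circ [ 0.4509 -0.2503] 0.0273 rect [ 0.4508 -0.2506] [0.0537 0.0496] 24.3 z 0.0475
[323. 234.] 1673 circ [ 0.5667 -0.2757] 0.019 rect [ 0.5667 -0.2757] [0.0374 0.0344] 89.9 z 0.0475
[171.  23.] 3714 circ [ 0.4565 -0.1211] 0.0337 rect [ 0.4564 -0.1209] [0.0596 0.0326] 1.7 z 0.0181
[345.  25.] 3025 circ [ 0.5827 -0.1224] 0.0234 rect [ 0.5829 -0.127 ] [0.0455 0.0375] 0.1 z 0.0179
[195. 192.] 2323 circ [ 0.4495 -0.2521] 0.0384 rect [ 0.4516 -0.2513] [0.071  0.0743] 18.3 z 0.0193
[324. 221.] 2050 circ [ 0.5667 -0.2768] 0.0308 rect [ 0.567  -0.2771] [0.0603 0.0598] 50.9 z 0.021
t 16.27 p [ 0.5662 -0.2762  0.1499] yaw_y -0.13 q [-36.8  33.5  68.   -0.   78.7 -36.6] gw 0.0551 gf 0.0 ft [-0.5 -0.1 -0.4]
shift [ 1.611 -0.028  0.002] turn [-0.003 -0.002 -0.003]
```

>>> step_arm([
  [[0.05,0,0],[0,0,0]],
  [[0.13,0,0],[0,0,0]],
  [[0.24,0,0],[0,0,0]],
  [[0.36,-0.01,0],[0,0,0]],
  [[0.48,-0.01,0],[0,0,0]],
  [[0.6,-0.01,0],[0,0,0]],
  [[0.72,-0.01,0],[0,0,0]],
  [[0.84,-0.01,0],[0,0,0]],
  [[0.95,-0.02,0],[0,0,0]],
  [[1.0,-0.02,0],[0,0,0]],
])

```text
time_s: 17.1
position: [0.5598, 0.0279, 0.1506]
tool_rot: [[-0.001, 1.0, -0.002], [1.0, 0.001, 0.001], [0.001, -0.002, -1.0]]
ft_force: [0.6, 0.9, -0.3]
grip_width: 0.0548
gripper_force: 0.0
```

>>> step_arm([
  [[0.07,0,0],[0,0,0]],
  [[0.17,0,0],[0,0,0]],
  [[0.28,0,0],[0,0,0]],
  [[0.39,-0.01,0],[0,0,0]],
  [[0.47,-0.01,0],[0,0,0]],
  [[0.52,-0.01,0],[0,0,0]],
  [[0.53,-0.01,0],[0,0,0]],
  [[0.53,-0.01,0],[0,0,0]],
])

```text
time_s: 17.77
position: [0.5579, 0.1835, 0.1506]
tool_rot: [[0.0, 1.0, -0.001], [1.0, -0.0, -0.0], [-0.0, -0.001, -1.0]]
ft_force: [1.4, -0.3, -0.2]
grip_width: 0.0549
gripper_force: 0.0
```

```bash
python3 w.py w7 0.026 0.04 0.033; python3 go.py 0.558 0.207 0.04
```

```text
[530.  88.] 2012 circ [0.7105 0.2919] 0.0192 rect [0.7106 0.2923] [0.0359 0.037 ] 69.0 z 0.0314
[600. 211.] 8192 circ [0.7948 0.1973] 0.0678 rect [0.7921 0.1966] [0.068  0.1215] 12.8 z 0.0359
[322. 202.] 601 circ [0.5577 0.207 ] 0.0115 rect [0.5578 0.2069] [0.0223 0.0211] 81.4 z 0.0345
[326. 322.] 1206 circ [0.5615 0.0973] 0.0233 rect [0.561  0.0977] [0.0317 0.0361] 6.4 z 0.0341
[563. 361.] 732 circ [0.798 0.047] 0.0317 rect [0.7933 0.0544] [0.0618 0.0364] 28.3 z 0.0334
t 17.82 p [0.5582 0.1825 0.1507] yaw_y -0.08 q [ 6.6 29.4 75.6 -0.  75.1  6.7] gw 0.0551 gf 0.0 ft [ 0.1 -0.2 -0.1]
shift [ 0.082 -0.     0.369] turn [-0.001  0.    -0.002]
```

View pics/w7.png

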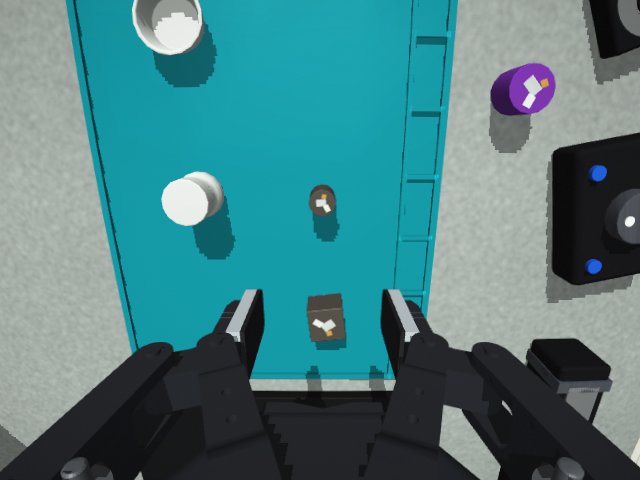

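The small mount is at (322,202), or (0.5577, 0.207), with a diameter of 22 mm. The jar is well clear of it. I'm going down.

>>> step_arm([
  [[0.03,0,0],[0,0,0]],
  [[0.07,-0.001,0.03],[0,0,0]],
  [[0.083,-0.001,0.08],[0,0,0]],
  [[0.083,-0.001,0.15],[0,0,0]],
  [[0.083,-0.001,0.23],[0,0,0]],
  [[0.083,-0.001,0.3],[0,0,0]],
  [[0.083,-0.001,0.35],[0,0,0]],
  [[0.083,-0.001,0.369],[0,0,0]],
  [[0.083,-0.001,0.369],[0,0,0]],
])

```text
time_s: 18.57
position: [0.5576, 0.2074, 0.0389]
tool_rot: [[0.003, 1.0, -0.003], [1.0, -0.003, -0.0], [-0.0, -0.003, -1.0]]
ft_force: [-0.2, 0.2, 0.1]
grip_width: 0.055
gripper_force: 0.0
```

```bash
python3 go.py 0.5577 0.207 0.0125
```

```text
t 18.57 p [0.5576 0.2074 0.0389] yaw_y -0.15 q [ 9.  37.5 81.5  0.  61.2  9.2] gw 0.055 gf 0.0 ft [-0.2  0.2  0.1]
shift [-0.001  0.001  0.088] turn [-0.004  0.    -0.003]
```

>>> step_arm([
  [[0,0,0.04],[0,0,0]],
  [[0,0,0.075],[0,0,0]],
  [[0,0,0.088],[0,0,0]],
  [[0,0,0.088],[0,0,0]],
  [[0,0,0.088],[0,0,0]],
])

```text
time_s: 18.98
position: [0.5586, 0.2075, 0.0144]
tool_rot: [[0.002, 1.0, 0.0], [1.0, -0.002, 0.0], [0.0, 0.0, -1.0]]
ft_force: [-0.2, 0.5, -0.6]
grip_width: 0.055
gripper_force: 0.0
```

>>> step_arm([
  [[0,0,0],[0,0,0]],
  [[0,0,0],[0,0,0]],
  [[0,0,0],[0,0,0]],
  [[0,0,0],[0,0,0]],
  [[0,0,0],[0,0,0]],
  [[0,0,0],[0,0,0]],
  [[0,0,0],[0,0,0]],
], jaw=14, grip_force=40)

```text
time_s: 19.57
position: [0.5586, 0.2075, 0.0148]
tool_rot: [[0.002, 1.0, 0.001], [1.0, -0.002, 0.0], [0.0, 0.001, -1.0]]
ft_force: [-1.4, -0.1, 6.0]
grip_width: 0.0202
gripper_force: 39.2
```

>>> step_arm([
  [[0,0,-0.03],[0,0,0]],
  [[0,0,-0.08],[0,0,0]],
  [[0,0,-0.15],[0,0,0]],
  [[0,0,-0.22],[0,0,0]],
  [[-0.02,0,-0.29],[0,0,0]],
  [[-0.06,0.01,-0.33],[0,0,0]],
  [[-0.12,0.02,-0.35],[0,0,0]],
  [[-0.19,0.02,-0.36],[0,0,0]],
  [[-0.26,0.03,-0.36],[0,0,0]],
  [[-0.3,0.03,-0.36],[0,0,0]],
])

```text
time_s: 20.4
position: [0.5675, 0.1156, 0.1228]
tool_rot: [[0.003, 1.0, 0.001], [1.0, -0.003, -0.0], [-0.0, 0.001, -1.0]]
ft_force: [0.1, 0.5, -1.2]
grip_width: 0.0202
gripper_force: 39.1
```

```bash
python3 go.py 0.583 -0.121 0.12
```

```text
t 20.4 p [0.5675 0.1156 0.1228] yaw_y -0.18 q [-0.2 30.2 79.2 -0.  70.5  0. ] gw 0.0202 gf 39.1 ft [ 0.1  0.5 -1.2]
shift [-0.789  0.054  0.01 ] turn [ 0.001  0.    -0.004]
```

>>> step_arm([
  [[-0.05,0,0],[0,0,0]],
  [[-0.13,0.01,0],[0,0,0]],
  [[-0.24,0.02,0],[0,0,0]],
  [[-0.36,0.03,0],[0,0,0]],
  [[-0.48,0.04,0],[0,0,0]],
  [[-0.6,0.05,0],[0,0,0]],
  [[-0.7,0.054,0],[0,0,0]],
  [[-0.76,0.054,0],[0,0,0]],
  [[-0.78,0.054,0],[0,0,0]],
  [[-0.78,0.054,0],[0,0,0]],
])

```text
time_s: 21.23
position: [0.5827, -0.1175, 0.122]
tool_rot: [[0.004, 1.0, -0.0], [1.0, -0.004, 0.0], [0.0, -0.0, -1.0]]
ft_force: [-0.5, 0.2, -0.7]
grip_width: 0.0203
gripper_force: 39.1
```

```bash
python3 w.py w8 0.014 0.03 0.022 100; python3 go.py 0.583 -0.121 0.03
```

```text
[158. 223.] 5558 circ [ 0.457  -0.1069] 0.0413 rect [ 0.4565 -0.1072] [0.0607 0.0586] 1.6 z 0.0179
[323. 241.] 2735 circ [ 0.5828 -0.1209] 0.0242 rect [ 0.5828 -0.121 ] [0.0452 0.0478] 1.3 z 0.018
[157. 355.] 880 circ [ 0.4399 -0.2335] 0.0344 rect [ 0.4349 -0.2265] [0.0687 0.0187] 35.4 z 0.0197
[315. 386.] 892 circ [ 0.5744 -0.2634] 0.0269 rect [ 0.5761 -0.2601] [0.0317 0.0526] 62.8 z 0.019
t 21.28 p [ 0.5827 -0.1162  0.1221] yaw_y -0.15 q [-22.7  31.6  76.6   0.   71.8 -22.5] gw 0.0204 gf 39.1 ft [ 0.2 -0.  -0. ]
shift [-0.016  0.001  0.307] turn [-0.    -0.001 -0.003]
```

>>> step_arm([
  [[-0.012,0,0.03],[0,0,0]],
  [[-0.013,0,0.08],[0,0,0]],
  [[-0.013,0,0.14],[0,0,0]],
  [[-0.013,0,0.2],[0,0,0]],
  [[-0.013,0,0.25],[0,0,0]],
  [[-0.013,0,0.28],[0,0,0]],
  [[-0.013,0,0.297],[0,0,0]],
  [[-0.013,0,0.305],[0,0,0]],
  [[-0.013,0,0.305],[0,0,0]],
  [[-0.013,0,0.305],[0,0,0]],
])

```text
time_s: 22.12
position: [0.5833, -0.1204, 0.0313]
tool_rot: [[0.002, 1.0, 0.001], [1.0, -0.002, -0.0], [-0.0, 0.001, -1.0]]
ft_force: [-0.3, 0.8, -0.6]
grip_width: 0.0202
gripper_force: 39.1
```

>>> step_arm([
  [[0,0,0.002],[0,0,0]],
  [[0,0,0.004],[0,0,0]],
  [[0,0,0.004],[0,0,0]],
  [[0,0,0.004],[0,0,0]],
])

```text
time_s: 22.45
position: [0.5829, -0.1206, 0.0296]
tool_rot: [[0.002, 1.0, 0.0], [1.0, -0.002, -0.0], [-0.0, 0.0, -1.0]]
ft_force: [0.0, 0.6, 0.2]
grip_width: 0.0203
gripper_force: 39.1
```

>>> step_arm([
  [[0,0,0.002],[0,0,0]],
  [[0,0,0.004],[0,0,0]],
  [[0,0,0.006],[0,0,0]],
  [[0,0,0.007],[0,0,0]],
  [[0,0,0.007],[0,0,0]],
])

```text
time_s: 22.87
position: [0.5829, -0.1205, 0.0278]
tool_rot: [[0.002, 1.0, 0.0], [1.0, -0.002, -0.0], [-0.0, 0.0, -1.0]]
ft_force: [-1.5, 0.5, 5.3]
grip_width: 0.0203
gripper_force: 39.4
```

Contact came at exactly the expected 27.8 mm, so I'm releasing it.

>>> step_arm([
  [[0,0,-0.001],[0,0,0]],
  [[0,0,-0.001],[0,0,0]],
  [[0,0,-0.001],[0,0,0]],
  [[0,0,-0.001],[0,0,0]],
  [[0,0,-0.001],[0,0,0]],
], jaw=42)

```text
time_s: 23.28
position: [0.5828, -0.1205, 0.0275]
tool_rot: [[0.002, 1.0, -0.0], [1.0, -0.002, 0.0], [0.0, -0.0, -1.0]]
ft_force: [-0.4, -0.5, -0.3]
grip_width: 0.0419
gripper_force: 0.0
```

>>> step_arm([
  [[0,0,-0.02],[0,0,0]],
  [[0,0,-0.06],[0,0,0]],
  [[0,0,-0.12],[0,0,0]],
  [[0,0,-0.2],[0,0,0]],
  [[0,0,-0.28],[0,0,0]],
  [[0,0,-0.35],[0,0,0]],
  [[0,0,-0.4],[0,0,0]],
  [[0,0,-0.42],[0,0,0]],
  [[0,0,-0.42],[0,0,0]],
  [[0,0,-0.42],[0,0,0]],
])

```text
time_s: 24.12
position: [0.5826, -0.1204, 0.1531]
tool_rot: [[0.002, 1.0, -0.001], [1.0, -0.002, 0.0], [0.0, -0.001, -1.0]]
ft_force: [0.4, -0.1, 0.1]
grip_width: 0.042
gripper_force: 0.0
```

```bash
python3 w.py w9 0.036 0.056 0.046;python3 w.py w9 0.014 0.03 0.022 100; python3 go.py 0.561 0.06 0.15
```

```text
[323. 234.] 642 circ [ 0.5835 -0.1205] 0.0122 rect [ 0.5829 -0.1207] [0.0238 0.0205] 89.9 z 0.0474
[306. 389.] 1101 circ [ 0.5678 -0.2721] 0.0214 rect [ 0.5671 -0.2709] [0.0395 0.0356] 87.9 z 0.047
[174. 210.] 4566 circ [ 0.4563 -0.108 ] 0.0408 rect [ 0.4563 -0.1072] [0.0602 0.0582] 1.7 z 0.018
[324. 224.] 1511 circ [ 0.5827 -0.1211] 0.0236 rect [ 0.5829 -0.1211] [0.0455 0.0467] 11.9 z 0.0202
[183. 332.] 1050 circ [ 0.4469 -0.2377] 0.0364 rect [ 0.4451 -0.2275] [0.0716 0.0323] 10.0 z 0.0199
[307. 367.] 1293 circ [ 0.5671 -0.2741] 0.0324 rect [ 0.5673 -0.2707] [0.0574 0.0592] 86.5 z 0.0199
t 24.22 p [ 0.5824 -0.1203  0.1524] yaw_y -0.13 q [-23.1  30.   74.1  -0.   76.  -22.9] gw 0.0423 gf 0.0 ft [-0.2  0.6 -0.3]
shift [ 0.601 -0.073  0.009] turn [-0.003 -0.001 -0.003]
```

The small mount is seated in its holder. Next is the square mount.

>>> step_arm([
  [[0.05,0,0],[0,0,0]],
  [[0.13,-0.01,0],[0,0,0]],
  [[0.24,-0.03,0],[0,0,0]],
  [[0.36,-0.05,0],[0,0,0]],
  [[0.46,-0.06,0],[0,0,0]],
  [[0.54,-0.07,0],[0,0,0]],
  [[0.59,-0.073,0],[0,0,0]],
  [[0.6,-0.073,0],[0,0,0]],
  [[0.6,-0.073,0],[0,0,0]],
], jaw=75)

```text
time_s: 24.97
position: [0.561, 0.0607, 0.1531]
tool_rot: [[0.0, 1.0, -0.001], [1.0, -0.0, 0.0], [0.0, -0.001, -1.0]]
ft_force: [-0.3, -0.2, 0.0]
grip_width: 0.0752
gripper_force: 0.0
```

```bash
python3 w.py w10 0.026 0.04 0.033; python3 w.py w10 0.031 0.04 0.033; python3 go.py 0.561 0.097 0.04; python3 -c "
import cv2
i=cv2.imread('pics/w10.png');cv2.imwrite('pics/w10c.png',cv2.resize(i[150:270,240:400],(640,480),interpolation=2))"
```

```text
[615.  69.] 6395 circ [0.7813 0.1847] 0.0546 rect [0.7802 0.1842] [0.0398 0.1027] 12.5 z 0.0359
[187.  39.] 284 circ [0.454  0.2087] 0.0182 rect [0.4611 0.2042] [0.0362 0.0187] 57.7 z 0.0357
[323. 187.] 1661 circ [0.5611 0.0958] 0.0225 rect [0.5612 0.0959] [0.0321 0.0327] 6.5 z 0.0345
[566. 285.] 1725 circ [ 0.7956 -0.0038] 0.0684 rect [0.7777 0.0025] [0.1358 0.0543] 70.3 z 0.0333
[618.  68.] 5567 circ [0.7839 0.1843] 0.0527 rect [0.782  0.1837] [0.0364 0.1004] 12.7 z 0.0361
[186.  37.] 254 circ [0.4538 0.209 ] 0.0183 rect [0.4613 0.2047] [0.0364 0.0173] 60.5 z 0.0359
[323. 185.] 1644 circ [0.5614 0.0958] 0.022 rect [0.5612 0.0956] [0.0321 0.0323] 6.4 z 0.0345
[568. 284.] 1130 circ [ 0.7984 -0.0056] 0.0687 rect [7.801e-01 7.000e-04] [0.137  0.0479] 70.9 z 0.0358
t 25.07 p [0.5614 0.059  0.1533] yaw_y -0.14 q [-6.  27.1 79.2 -0.  73.7 -5.9] gw 0.0747 gf 0.0 ft [-0.3 -0.1  0.1]
shift [ 0.127 -0.001  0.378] turn [-0.001  0.    -0.003]
```

View pics/w10c.png

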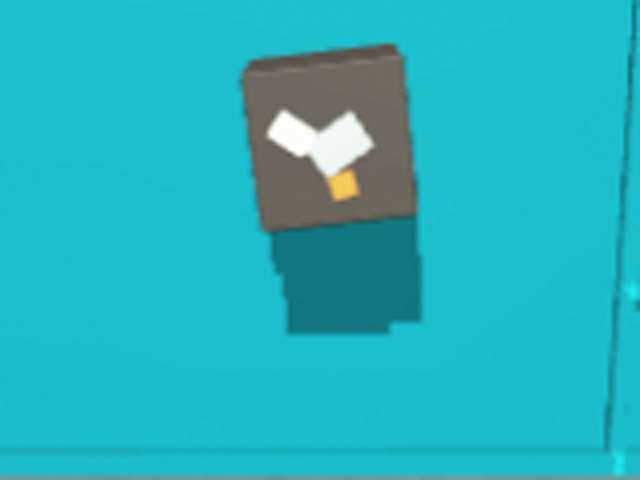

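The square mount is centred at crop (333,140), at (0.5612, 0.0957), and turned about 6.4°. I'll align the fingers to it.

```bash
python3 go.py 0.5612 0.0957 0.04 6.4
```

```text
t 25.07 p [0.5614 0.059  0.1533] yaw_y -0.14 q [-6.  27.1 79.2 -0.  73.7 -5.9] gw 0.0747 gf 0.0 ft [-0.3 -0.1  0.1]
shift [ 0.122 -0.001  0.378] turn [-0.001  0.    -0.145]
```

>>> step_arm([
  [[0.04,0,0],[0,0,-0.05]],
  [[0.09,0,0.03],[0,0,-0.12]],
  [[0.12,-0.001,0.08],[0,0,-0.145]],
  [[0.12,-0.001,0.15],[0,0,-0.145]],
  [[0.12,-0.001,0.23],[0,0,-0.145]],
  [[0.12,-0.001,0.3],[0,0,-0.145]],
  [[0.12,-0.001,0.36],[0,0,-0.145]],
  [[0.12,-0.001,0.378],[0,0,-0.145]],
  [[0.12,-0.001,0.378],[0,0,-0.145]],
])

```text
time_s: 25.82
position: [0.5606, 0.0954, 0.039]
tool_rot: [[-0.112, 0.994, -0.003], [0.994, 0.112, 0.0], [0.0, -0.003, -1.0]]
ft_force: [0.1, -1.0, 0.2]
grip_width: 0.075
gripper_force: 0.0
```

```bash
python3 go.py 0.5612 0.0957 0.012 6.4
```

```text
t 25.82 p [0.5606 0.0954 0.039 ] yaw_y 6.42 q [-2.3 35.5 86.   0.  58.7 -8.7] gw 0.075 gf 0.0 ft [ 0.1 -1.   0.2]
shift [0.001 0.002 0.09 ] turn [-0.004 -0.001  0.001]
```

>>> step_arm([
  [[0,0.001,0.04],[0,0,0]],
  [[0,0.001,0.075],[0,0,0]],
  [[0,0.001,0.092],[0,0,0]],
  [[0,0.001,0.092],[0,0,0]],
  [[0,0.001,0.092],[0,0,0]],
])

```text
time_s: 26.23
position: [0.5616, 0.0955, 0.0129]
tool_rot: [[-0.112, 0.994, 0.0], [0.994, 0.112, -0.0], [-0.0, 0.0, -1.0]]
ft_force: [-0.4, -1.2, 0.1]
grip_width: 0.0751
gripper_force: 0.0
```

>>> step_arm([
  [[0,0,0],[0,0,0]],
  [[0,0,0],[0,0,0]],
  [[0,0,0],[0,0,0]],
  [[0,0,0],[0,0,0]],
  [[0,0,0],[0,0,0]],
  [[0,0,0],[0,0,0]],
  [[0,0,0],[0,0,0]],
  [[0,0,0],[0,0,0]],
], jaw=24, grip_force=50)

```text
time_s: 26.9
position: [0.5618, 0.0955, 0.0132]
tool_rot: [[-0.112, 0.994, 0.001], [0.994, 0.112, -0.0], [-0.0, 0.001, -1.0]]
ft_force: [0.1, -0.1, 5.8]
grip_width: 0.0307
gripper_force: 50.7
```

>>> step_arm([
  [[0,0,-0.03],[0,0,0]],
  [[0,0,-0.08],[0,0,0]],
  [[0,0,-0.15],[0,0,0]],
  [[0,0,-0.22],[0,0,0]],
  [[0,0,-0.29],[0,0,0]],
  [[0,0,-0.33],[0,0,0.03]],
  [[0,0,-0.36],[0,0,0.08]],
  [[0,0,-0.36],[0,0,0.12]],
  [[0,0,-0.36],[0,0,0.13]],
  [[0,0,-0.36],[0,0,0.13]],
])

```text
time_s: 27.73
position: [0.5612, 0.0956, 0.1207]
tool_rot: [[-0.01, 1.0, -0.0], [1.0, 0.01, 0.0], [0.0, -0.0, -1.0]]
ft_force: [-0.8, 1.0, -0.9]
grip_width: 0.0314
gripper_force: 50.0
```

```bash
python3 go.py 0.457 -0.107 0.12 1
```

```text
t 27.73 p [0.5612 0.0956 0.1207] yaw_y 0.58 q [-2.2 29.5 81.  -0.  69.5 -2.8] gw 0.0314 gf 50.0 ft [-0.8  1.  -0.9]
shift [-0.672 -0.354  0.002] turn [-0.    -0.    -0.009]
```

>>> step_arm([
  [[-0.04,-0.02,0],[0,0,0]],
  [[-0.12,-0.06,0],[0,0,0]],
  [[-0.22,-0.12,0],[0,0,0]],
  [[-0.33,-0.17,0],[0,0,0]],
  [[-0.44,-0.23,0],[0,0,0]],
  [[-0.54,-0.285,0],[0,0,0]],
  [[-0.62,-0.33,0],[0,0,0]],
  [[-0.665,-0.35,0],[0,0,0]],
  [[-0.672,-0.354,0],[0,0,-0.008]],
  [[-0.672,-0.354,0],[0,0,-0.008]],
])

```text
time_s: 28.57
position: [0.4565, -0.1078, 0.1205]
tool_rot: [[-0.015, 1.0, -0.001], [1.0, 0.015, 0.0], [0.0, -0.001, -1.0]]
ft_force: [0.2, 0.7, -0.6]
grip_width: 0.031
gripper_force: 50.0
```

```bash
python3 w.py w11 0.014 0.03 0.022 100; python3 go.py 0.457 -0.107 0.028 1
```

```text
[322. 231.] 4788 circ [ 0.456  -0.1073] 0.04 rect [ 0.4555 -0.1066] [0.0571 0.0586] 1.5 z 0.0177
[478. 251.] 1688 circ [ 0.5813 -0.1201] 0.0251 rect [ 0.5799 -0.1193] [0.0456 0.0465] 52.8 z 0.0192
[314. 373.] 1492 circ [ 0.4495 -0.2471] 0.0375 rect [ 0.451 -0.239] [0.053  0.0697] 88.8 z 0.0184
t 28.62 p [ 0.457  -0.107   0.1205] yaw_y 0.89 q [-27.7  20.9  96.7   0.   62.4 -28.6] gw 0.031 gf 50.0 ft [-0.1  0.6 -0.2]
shift [0.    0.    0.308] turn [-0.    -0.    -0.002]
```

>>> step_arm([
  [[0,-0.002,0.03],[0,0,0]],
  [[0,-0.003,0.08],[0,0,0]],
  [[0,-0.003,0.14],[0,0,0]],
  [[0,-0.003,0.2],[0,0,0]],
  [[0,-0.003,0.25],[0,0,0]],
  [[0,-0.003,0.28],[0,0,0]],
  [[0,-0.003,0.3],[0,0,0]],
  [[0,-0.003,0.306],[0,0,0]],
  [[0,-0.003,0.306],[0,0,0]],
  [[0,-0.003,0.306],[0,0,0]],
])

```text
time_s: 29.45
position: [0.4567, -0.1071, 0.0294]
tool_rot: [[-0.016, 1.0, 0.001], [1.0, 0.016, -0.0], [-0.0, 0.001, -1.0]]
ft_force: [0.4, -0.2, -0.4]
grip_width: 0.031
gripper_force: 50.0
```

>>> step_arm([
  [[0,0,0.002],[0,0,0]],
  [[0,0,0.004],[0,0,0]],
  [[0,0,0.005],[0,0,0]],
  [[0,0,0.005],[0,0,0]],
])

```text
time_s: 29.78
position: [0.4563, -0.1071, 0.0275]
tool_rot: [[-0.016, 1.0, 0.0], [1.0, 0.016, -0.0], [-0.0, 0.0, -1.0]]
ft_force: [0.7, -0.3, -0.4]
grip_width: 0.0309
gripper_force: 50.0
```

>>> step_arm([
  [[0,0,0.002],[0,0,0]],
  [[0,0,0.004],[0,0,0]],
  [[0,0,0.005],[0,0,0]],
  [[0,0,0.005],[0,0,0]],
])

```text
time_s: 30.12
position: [0.4563, -0.1071, 0.0262]
tool_rot: [[-0.016, 1.0, 0.0], [1.0, 0.016, -0.0], [-0.0, 0.0, -1.0]]
ft_force: [-1.1, 0.7, 4.8]
grip_width: 0.0306
gripper_force: 50.8
```

>>> step_arm([
  [[0,0,-0.001],[0,0,0]],
  [[0,0,-0.001],[0,0,0]],
  [[0,0,-0.001],[0,0,0]],
  [[0,0,-0.001],[0,0,0]],
  [[0,0,-0.001],[0,0,0]],
], jaw=52)

```text
time_s: 30.53
position: [0.4563, -0.1071, 0.0261]
tool_rot: [[-0.016, 1.0, -0.0], [1.0, 0.016, 0.0], [0.0, -0.0, -1.0]]
ft_force: [0.0, -0.8, -0.1]
grip_width: 0.0522
gripper_force: 0.0
```

>>> step_arm([
  [[0,0,-0.02],[0,0,0]],
  [[0,0,-0.06],[0,0,0]],
  [[0,0,-0.12],[0,0,0]],
  [[0,0,-0.2],[0,0,0]],
  [[0,0,-0.28],[0,0,0]],
  [[0,0,-0.35],[0,0,0]],
  [[0,0,-0.42],[0,0,0]],
  [[0,0,-0.48],[0,0,0]],
  [[0,0,-0.5],[0,0,0]],
  [[0,0,-0.5],[0,0,0]],
])

```text
time_s: 31.37
position: [0.4567, -0.1073, 0.1774]
tool_rot: [[-0.016, 1.0, 0.003], [1.0, 0.016, -0.001], [-0.001, 0.003, -1.0]]
ft_force: [-0.0, 0.2, -0.9]
grip_width: 0.052
gripper_force: 0.0
```

```bash
python3 w.py w12 0.036 0.056 0.046; python3 go.py
python3 - <<'E'
from rig import get_image
import numpy as np
for n in("side",):
    d=get_image(n);np.savez(n+"0.npz",**d)
E
python3 m.py | grep -A9 "side cam"
```

```text
[322. 224.] 1457 circ [ 0.4564 -0.1064] 0.0226 rect [ 0.4563 -0.106 ] [0.032  0.0336] 0.9 z 0.0474
[463. 242.] 559 circ [ 0.5806 -0.1196] 0.0136 rect [ 0.5803 -0.1198] [0.0209 0.0267] 53.7 z 0.0472
[623. 395.] 3839 circ [ 0.7955 -0.2787] 0.1093 rect [ 0.7752 -0.286 ] [0.0541 0.218 ] 19.8 z 0.0504
[312. 362.] 1892 circ [ 0.4493 -0.2473] 0.0286 rect [ 0.4489 -0.247 ] [0.0478 0.0559] 0.9 z 0.0471
t 31.42 p [ 0.4562 -0.107   0.1761] yaw_y 0.91 q [-27.7  16.7  92.1   0.   71.1 -28.6] gw 0.0519 gf 0.0 ft [-0.3  0.1 -0.6]
side cam [0.255 0.886 0.974]
mat [[0.659, 0.435], [0.742, -0.025], [0.361, 0.015], [0.361, 0.437]] matz 0.0025
mat [353. 295.] n 303 z80 0.0451 topmean [0.4519 0.2122] raymean [0.452  0.2111] ext [0.036 0.04 ] rgb [187. 191. 189.]
mat [335. 349.] n 143 z80 0.0230 topmean [0.4465 0.3401] raymean [0.4441 0.3469] ext [0.051 0.052] rgb [175. 182. 180.]
board [365.  95.] n 798 z80 0.0366 topmean [ 0.6525 -0.5198] raymean [ 0.6585 -0.526 ] ext [0.123 0.109] rgb [138.  80.  42.]
board [369. 154.] n 140 z80 0.0215 topmean [ 0.564  -0.2639] raymean [ 0.5634 -0.2607] ext [0.056 0.056] rgb [158. 159. 161.]
board [409. 170.] n 188 z80 0.0213 topmean [ 0.4435 -0.2389] raymean [ 0.4442 -0.2328] ext [0.073 0.069] rgb [160. 162. 164.]
board [344. 188.] n 126 z80 0.0219 topmean [ 0.5811 -0.1132] raymean [ 0.5811 -0.11  ] ext [0.045 0.043] rgb [161. 162. 164.]
board [391. 204.] n 243 z80 0.0217 topmean [ 0.453  -0.0979] raymean [ 0.4535 -0.0932] ext [0.058 0.063] rgb [161. 162. 165.]
board [222. 236.] n 22 z80 0.0390 topmean [0.7886 0.1556] raymean [0.7972 0.1439] ext [0.015 0.016] rgb [ 15.  61. 160.]
```

View pics/w12.png

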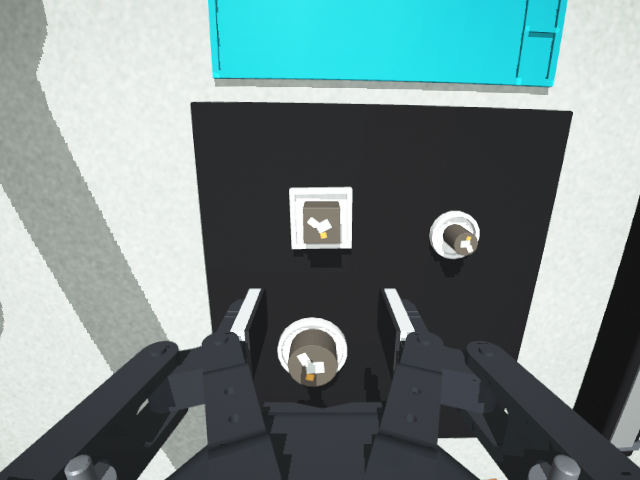

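The square (322,218), small (455,236) and large (312,355) mounts all lie flat in their own holders. The medium mount is hidden here, but I checked it earlier. The dish and jar haven't moved, and the arm is clear.

```bash
python3 -c "
from rig import close_job
print(close_job())"
```

```text
the job is handed in; nothing more can be done
None
```

All four mounts were loaded flat, face up, in their matching holders in the order large, medium, small, square; the dish and jar stayed where they were, and the job was handed in at about 31 s (it returned no verdict).

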